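# Turn a washed dish lid over on the draining stand

## Task

The washed oblong steel dish lid is lying hollow side up and would hold water. Lay it down, still hollow up, on the slatted flap of the turnover stand and let go; then swing the flap up and over by its bar so that the lid tips over and slides down the ramp, and leave it lying hollow side down on the ramp.

Things in the scene. Friction and masses are not known exactly. Their poses are not given: they have to be found in the camera images.
- lid: Oblong shallow steel dish lid, 84 mm long (x) by 56 mm wide (y) by 14 mm high, 80 g: flat plate with an upright rim, walls 2 mm. Origin: centre of the plate's outer side; z points out of the hollow (up at the start, lying on the counter). Take it across its 56 mm. A square lid (50 mm) and a round one (68 mm) of the same steel lie near, in any order: not wanted.
- turner: Fixed turnover stand. Origin on the counter below the middle of the hinge; x along the hinge, z up; hinge 95 mm up. On its -y side a level slatted flap, top 95 mm up, 118 mm wide; a lid's seat runs from a lip 8 mm high (y=-5) to y=-111, middle y=-58 mm. On +y a 35 degree ramp, 116 mm between 14 mm rails, from y=9 (89 mm up) down to an 18 mm stop at y=120 (12 mm up).
- flap (a joint): Angle of the flap: 0 level (start), 1.57 upright, 2.0 at its stop, leaning over the ramp, where it stays by its weight. Turns freely, weighs 220 g, falls back to 0 if released before upright. A lid on it slides to the lip as it rises and topples onto the ramp once the flap is 0.1 to 0.3 rad past upright.
- flap_bar (a point): Middle of the flap's black round handle bar, 12 mm thick, along turner x at the flap's free edge, 160 mm from the hinge axis, level with the flap's top. It moves with the flap on a circle about the hinge, over the stand towards +y. 104 mm of it is clear between its arms; 43 mm gap from bar to slats. Can be pinched from above; it turns between the fingers.
Not all that is in view belongs to the job. Leave any green or red look-alike of the lid alone.

How it is judged:
By the outcome, as a careful person would: the job done as asked, in the order asked, and still so for the second after the job is handed in, with the robot touching nothing.
It also fails if it takes over 58 s, if anything falls off the work surface, if the arm or the gripper's body presses on something with over 40 N, if the wrist force passes 120 N, or if a joint passes its speed limit or range.

## Robot

A 7-joint arm with a two-finger parallel gripper is mounted at the origin on the work surface. World frame = base frame: x ahead of the robot, y to its left, z up, the work surface at z = 0. Lengths are in mm, angles in rad, forces in N, time in s.
With the tool pointing down it reaches from about 400 to 875 mm from the base axis. Payload 4.4 kg.
Tool frame: the origin (TCP) lies at the very end of the fingers, on their centre line; the grasp point (between the pads) lies ctrl.grip_depth behind it (ctrl.grip_depth is the distance from the TCP to the grasp point, in mm); z points along the fingers, y is the direction in which the jaws open and shut (so a half turn about z gives the same grasp; the last joint's range is limited). The gripper opens to 85 mm and grips with 20 to 120 N. Pads are 22 mm wide; open, the fingers measure 114 mm over their backs; the gripper's body (76 mm by 85 mm) begins 54 mm behind the grasp point. The pads swing forward as they close: fully open they stand 13 mm farther back than shut.
Start: joints at [-1.387, 0.628, 0.038, 1.517, -0.027, 0.996, -0.02], TCP at [160.661, 629.846, 231.313] pointing down, gripper open.
Joint ranges: [-3.06, 3.06], [-0.37, 2.12], [-1.25, 1.32], [0.18, 2.47], [-1.1, 4.24], [0.23, 1.98], [-2.94, 2.94]. Speed limits (rad/s): [2.57, 2.57, 3.14, 3.14, 3.14, 3.14, 3.14].

## Interface

Orientations are given as [roll, pitch, yaw] about the fixed x, y, z axes, in that order (R = Rz(yaw) Ry(pitch) Rx(roll)).
In Python, from cell import ctrl gives the robot as it stands.
- The arm moves only by the tool servo_tool, never from a script. Its argument "commands" is one flat list of numbers, 5 for each row, row after row: the shift along the tool's x, y, z in units of 25 mm (1.0 is 25 mm), then the turn about the tool's z in units of 6 degrees (1.0 is 6 degrees), then the closure, from 0 (fully open) to 1 (shut). In form: [tx, ty, tz, twist, gripper, tx, ty, tz, twist, gripper, ...]. A call has 1 to 10 rows; each row is the pose to reach, as a shift and turn from the pose commanded when the call began, along the tool's axes at that moment; what a row does not reach only later rows make up. A row lasts 1/12 s, in which the tool goes at most 41.7 mm and 7.16 degrees, less where a joint would pass 70% of its speed; a pose out of reach is approached as far as the arm can. A call with a gripper value outside its range is refused whole. The fingers move at their own pace and stop on an object; the grip force is fixed at half the most. Time passes only in rows, so rows that repeat a pose let the fingers close. It gives the time, the measured TCP pose, the force and the opening at its end, in the units of the state.
- ctrl.read_state(): the state, without advancing time (a new reading comes with each control period).
- ctrl.get_image(name): name is "scene" or "top"; returns a dict with "img" (420x560x3 uint8, blue, green, red), "K" (3x3 intrinsics, pixels), "dist_coeffs" ([k1, k2, p1, p2, k3] as OpenCV has them; the pictures are not rectified), "T" (4x4, takes a point from camera to world coordinates). Camera axes: x right, y down, z forward; pixel columns grow to the right and rows downward; lengths in mm; the calibration is good to about 2 mm. A picture is of the moment at which its call begins. There is no depth.
- ctrl.finish_job(): hands the job in, once; it reports no verdict.
The state is a dict: "clock": time; "qpos": joint angles; "qd": joint speeds; "tau": joint torques, N m; "eef_pos": TCP position; "tool_rot": TCP orientation; "force": force on the tool from outside, world axes, zero at the start; "torque": the same for the moment, N m; "width": finger opening in mm.
Only numpy, scipy, OpenCV 4.12 (cv2) and the standard library are available. Lean on these libraries where they do the work, as an engineer would, in place of code of your own. Each camera call takes 0.05 s, during which the arm holds its last target.

## Working session

There is one attempt and no reset: what is moved stays moved. The work goes in short steps, Python scripts to look and compute and a tool call to move; the robot and the scene stay as the last step left them, time stands still between calls to the robot, and variables do not carry over. Pictures are saved under pics/ and viewed, and the job is handed in when it is done.

Besides the shell and the picture viewer there is one more tool, called after "Request:" in YAML: its name, and indented under it one key for each argument. servo_tool: Moves the arm, as the interface text tells. Its arguments: {"type":"object","properties":{"commands":{"type":"array","items":{"type":"number"}}},"required":["commands"]}

```bash
ls; mkdir -p pics; python3 - <<'E'
from cell import ctrl
import cv2,numpy as np
s=ctrl.read_state();print({k:np.round(v,3).tolist() for k,v in s.items()},ctrl.grip_depth)
for n in("scene","top"):
    d=ctrl.get_image(n);cv2.imwrite(f"pics/{n}0.png",d["img"]);print(n,d["K"],d["dist_coeffs"],np.round(d["T"],4))
E
```

```text
pics
{'clock': 0.0, 'qpos': [-1.387, 0.629, 0.038, 1.518, -0.027, 0.996, -0.02], 'qd': [0.0, -0.001, -0.001, 0.003, 0.0, -0.001, -0.0], 'tau': [-0.0, -56.341, 1.227, -19.343, 0.011, 0.011, -0.0], 'eef_pos': [160.487, 629.239, 230.411], 'tool_rot': [-3.14, 0.0, 2.892], 'force': [0.219, 0.776, 0.025], 'torque': [-0.001, -0.008, 0.016], 'width': 85.428} 18.700000000000003
scene [[413.76799622   0.         285.17933568]
 [  0.         413.76799622 206.41082097]
 [  0.           0.           1.        ]] [-0.00061144  0.          0.          0.          0.        ] [[ 7.5910000e-01  5.5190000e-01 -3.4530000e-01  8.9830920e+02]
 [ 6.5090000e-01 -6.5310000e-01  3.8700000e-01 -5.7219690e+02]
 [-1.1900000e-02 -5.1850000e-01 -8.5500000e-01  1.0322043e+03]
 [ 0.0000000e+00  0.0000000e+00  0.0000000e+00  1.0000000e+00]]
top [[428.97868272   0.         275.12636592]
 [  0.         428.97868272 201.51793926]
 [  0.           0.           1.        ]] [0.04409067 0.         0.         0.         0.        ] [[ 1.5000000e-02 -9.9360000e-01  1.1240000e-01  3.6938540e+02]
 [-9.9940000e-01 -1.8400000e-02 -2.8700000e-02 -1.4579730e+02]
 [ 3.0600000e-02 -1.1190000e-01 -9.9330000e-01  1.2372138e+03]
 [ 0.0000000e+00  0.0000000e+00  0.0000000e+00  1.0000000e+00]]
```

View pics/scene0.png

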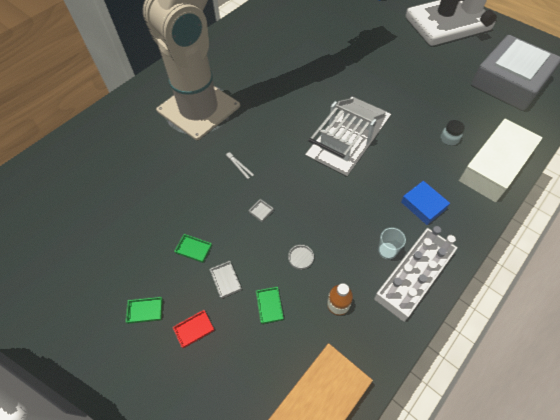

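View pics/top0.png

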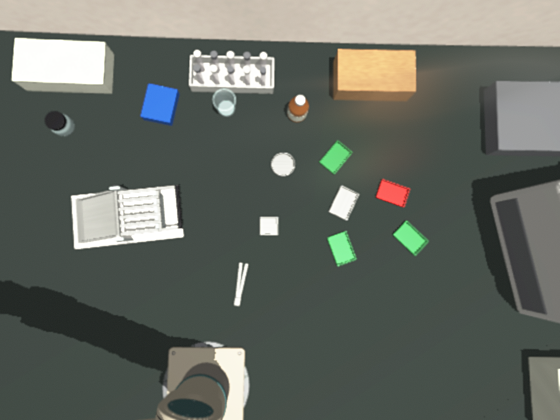

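```bash
python3 - <<'E'
import cv2,numpy as np
a=cv2.imread("pics/top0.png");b=cv2.imread("pics/scene0.png")
c=cv2.resize(a[170:260,60:200],None,fx=5,fy=5,interpolation=3);cv2.imwrite("pics/c1.png",c)
c=cv2.resize(b[85:185,295:400],None,fx=5.5,fy=5.5,interpolation=3);cv2.imwrite("pics/c2.png",c)
c=np.hstack([cv2.resize(a[175:235,315:375],(400,400),interpolation=3),cv2.resize(b[250:310,195:255],(400,400),interpolation=3)]);cv2.imwrite("pics/c3.png",c)
E
```

```text
(no output)
```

View pics/c1.png

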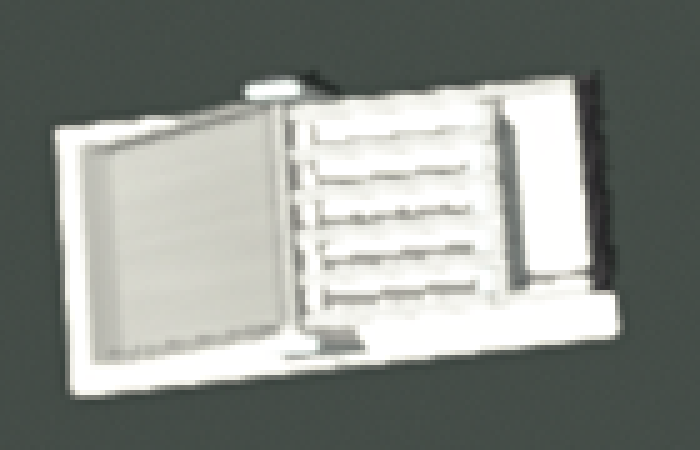

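View pics/c2.png

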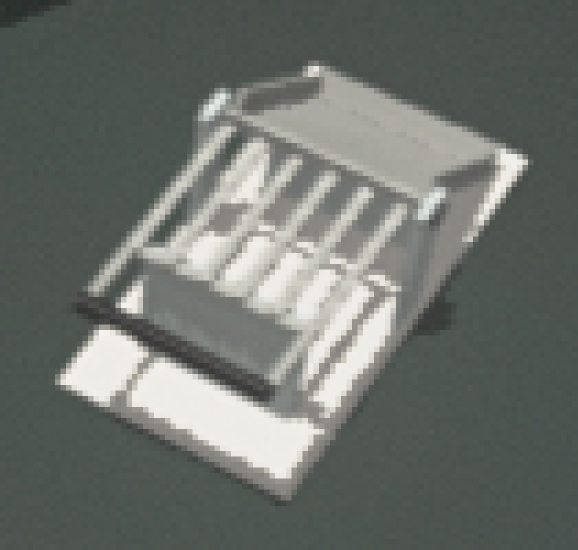

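View pics/c3.png

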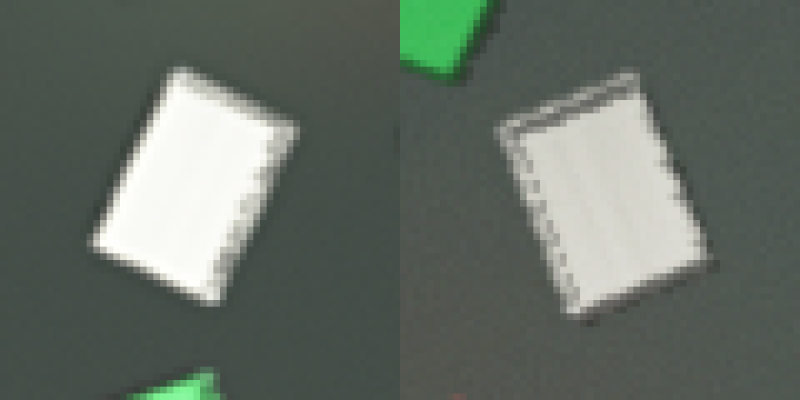

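```bash
cat > h.py <<'E'
import cv2,numpy as np
from cell import ctrl
def cam(n):
    return ctrl.get_image(n)
def ray(d,uv,z):
    p=cv2.undistortPoints(np.array(uv,float).reshape(-1,1,2),d["K"],np.array(d["dist_coeffs"])).reshape(-1,2)
    T=np.array(d["T"]);r=np.c_[p,np.ones(len(p))]@T[:3,:3].T;o=T[:3,3]
    return o+r*((z-o[2])/r[:,2])[:,None]
def proj(d,P):
    T=np.linalg.inv(np.array(d["T"]));r=cv2.Rodrigues(T[:3,:3])[0]
    return cv2.projectPoints(np.array(P,float).reshape(-1,1,3),r,T[:3,3],d["K"],np.array(d["dist_coeffs"]))[0].reshape(-1,2)
def whitequad(d,box,thr=120):
    x0,y0,x1,y1=box
    im=d["img"][y0:y1,x0:x1].astype(int);sat=im.max(2)-im.min(2)
    m=((im.min(2)>thr)&(sat<40)).astype(np.uint8)
    c,_=cv2.findContours(m,0,1);c=max(c,key=cv2.contourArea)
    return c.reshape(-1,2)+[x0,y0]
E
python3 - <<'E'
from h import *
t=cam("top");s=cam("scene")
for n,d,box in(("top",t,(318,180,372,230)),("scene",s,(205,255,247,303))):
    c=whitequad(d,box,100)
    for z in(14,7):
        P=ray(d,c,z)[:,:2].astype(np.float32);r=cv2.minAreaRect(P);print(n,z,r,cv2.boxPoints(r).round(0).tolist())
# bar ends at z 95
print("bar top",ray(t,[[179,185],[182,227]],95).round(1).tolist())
print("bar scene",ray(s,[[309.5,140.5],[346.8,155]],95).round(1).tolist())
# hinge ends: teal caps
print("hinge top",ray(t,[[114.5,187.5],[128,238]],95).round(1).tolist())
print("hinge scene",ray(s,[[334,104],[373,122]],95).round(1).tolist())
# base corners top
print("base top z0",ray(t,[[71,195],[75,249],[184,236]],3).round(1).tolist())
print("base scene",ray(s,[[306,154],[347,175],[391,114]],3).round(1).tolist())
E
```

```text
top 14 ((509.1062927246094, -378.9962463378906), (62.09222412109375, 89.693603515625), 65.17339324951172) [[455.0, -388.0], [537.0, -426.0], [563.0, -370.0], [481.0, -332.0]]
top 7 ((509.9058532714844, -380.33074951171875), (62.44752883911133, 90.20684051513672), 65.17339324951172) [[456.0, -390.0], [538.0, -428.0], [564.0, -371.0], [482.0, -333.0]]
scene 14 ((508.75653076171875, -379.28515625), (59.74467086791992, 88.56655883789062), 64.91748046875) [[456.0, -388.0], [536.0, -425.0], [562.0, -371.0], [481.0, -333.0]]
scene 7 ((506.0783996582031, -377.9588317871094), (60.15541076660156, 89.17546844482422), 64.91749572753906) [[453.0, -386.0], [534.0, -424.0], [559.0, -370.0], [478.0, -332.0]]
bar top [[538.2, 78.4, 95.0], [426.4, 66.1, 95.0]]
bar scene [[427.3, 69.5, 95.0], [542.5, 96.2, 95.0]]
hinge top [[528.0, 246.5, 95.0], [395.5, 204.4, 95.0]]
hinge scene [[393.3, 233.0, 95.0], [528.3, 248.7, 95.0]]
base top z0 [[516.9, 397.1, 3.0], [365.2, 375.8, 3.0], [405.5, 76.5, 3.0]]
base scene [[407.1, 82.5, 3.0], [553.6, 100.0, 3.0], [517.8, 397.6, 3.0]]
```

```bash
python3 - <<'E'
from h import *
t=cam("top");s=cam("scene")
res={}
for n,d,box in(("top",t,(172,180,186,236)),("scene",s,(304,132,356,164))):
    x0,y0,x1,y1=box
    g=d["img"][y0:y1,x0:x1].max(2)
    m=(g<38).astype(np.uint8);c,l,st,ce=cv2.connectedComponentsWithStats(m)
    i=1+st[1:,4].argmax();pts=np.argwhere(l==i)[:,::-1]+[x0,y0]
    print(n,np.percentile(g,[1,5,50]),st[i]+[x0,y0,0,0,0])
    P=ray(d,pts,95)[:,:2].astype(np.float32);r=cv2.minAreaRect(P);v=cv2.fitLine(P,2,0,.01,.01).ravel()
    print(r,v,np.degrees(np.arctan(v[1]/v[0])))
yaw=np.radians(7.3)
X=np.array([np.cos(yaw),np.sin(yaw),0]);Y=np.array([-X[1],X[0],0])
O=X*488+Y*180
print(O)
Z=np.array([0,0,1.])
def W(p):return O+p[0]*X+p[1]*Y+p[2]*Z
segs=[((-59,0,95),(59,0,95),(0,0,255)),((-59,-160,95),(59,-160,95),(255,0,0)),((-58,9,89),(58,9,89),(0,160,0)),((-58,120,12),(58,120,12),(0,160,0)),((-58,9,89),(-58,120,12),(0,160,0)),((58,9,89),(58,120,12),(0,160,0)),((-52,-111,95),(52,-111,95),(200,0,200)),((-59,0,95),(-59,-160,95),(255,0,0)),((59,0,95),(59,-160,95),(255,0,0))]
for n,d,(x0,y0,x1,y1),f in(("top",t,(60,170,200,260),5),("scene",s,(295,85,400,185),5.5)):
    im=cv2.resize(d["img"][y0:y1,x0:x1],None,fx=f,fy=f,interpolation=3)
    for a,b,c in segs:
        q=(proj(d,[W(a),W(b)])+.5-[x0,y0])*f
        q=q.astype(int).tolist();cv2.line(im,q[0],q[1],c,1,16)
    cv2.imwrite(f"pics/ov_{n}.png",im)
E
```

```text
top [40. 45. 78.] [179 197   1   1   1]
((505.951904296875, 77.1251449584961), (0.0, 0.0), 0.0) [ 3.6970910e-01 -9.2914754e-01  5.0595190e+02  7.7125145e+01] -68.302315Traceback (most recent call last):
  File "<stdin>", line 8, in <module>
ValueError: attempt to get argmax of an empty sequence
```

```bash
cat > ov.py <<'E'
from h import *
import sys
t=cam("top");s=cam("scene")
for n,d,box in(("top",t,(172,180,186,236)),("scene",s,(304,132,356,164))):
    x0,y0,x1,y1=box
    g=d["img"][y0:y1,x0:x1].max(2)
    m=(g<58).astype(np.uint8);c,l,st,ce=cv2.connectedComponentsWithStats(m)
    i=1+st[1:,4].argmax();pts=np.argwhere(l==i)[:,::-1]+[x0,y0]
    print(n,st[i]+[x0,y0,0,0,0])
    P=ray(d,pts,95)[:,:2].astype(np.float32);r=cv2.minAreaRect(P);v=cv2.fitLine(P,2,0,.01,.01).ravel()
    print(r,v,np.degrees(np.arctan(v[1]/v[0])))
cx,cy,yw=map(float,sys.argv[1:4])
yaw=np.radians(yw)
X=np.array([np.cos(yaw),np.sin(yaw),0]);Y=np.array([-X[1],X[0],0])
O=X*cx+Y*cy
print(O)
Z=np.array([0,0,1.])
def W(p):return O+p[0]*X+p[1]*Y+p[2]*Z
segs=[((-59,0,95),(59,0,95),(0,0,255)),((-59,-160,95),(59,-160,95),(255,0,0)),((-58,9,89),(58,9,89),(0,160,0)),((-58,120,12),(58,120,12),(0,160,0)),((-58,9,89),(-58,120,12),(0,160,0)),((58,9,89),(58,120,12),(0,160,0)),((-52,-111,95),(52,-111,95),(200,0,200)),((-59,0,95),(-59,-160,95),(255,0,0)),((59,0,95),(59,-160,95),(255,0,0))]
for n,d,(x0,y0,x1,y1),f in(("top",t,(60,170,200,260),5),("scene",s,(295,85,400,185),5.5)):
    im=cv2.resize(d["img"][y0:y1,x0:x1],None,fx=f,fy=f,interpolation=3)
    for a,b,c in segs:
        q=(proj(d,[W(a),W(b)])+.5-[x0,y0])*f
        q=q.astype(int).tolist();cv2.line(im,q[0],q[1],c,1,16)
    cv2.imwrite(f"pics/ov_{n}.png",im)
E
python3 ov.py 488 180 7.3
```

```text
top [176 185   7  43 136]
((482.1954345703125, 75.11539459228516), (112.46932220458984, 9.756962776184082), 7.388401031494141) [9.9219030e-01 1.2473312e-01 4.8553961e+02 7.5884888e+01] 7.1653438
scene [309 141   4   2   5]
((431.76873779296875, 69.21454620361328), (9.336822509765625, 3.2077479362487793), 6.785898685455322) [9.7782141e-01 2.0944048e-01 4.3185205e+02 6.8900894e+01] 12.089564
[461.17285844 240.54852866   0.        ]
```

View pics/ov_top.png

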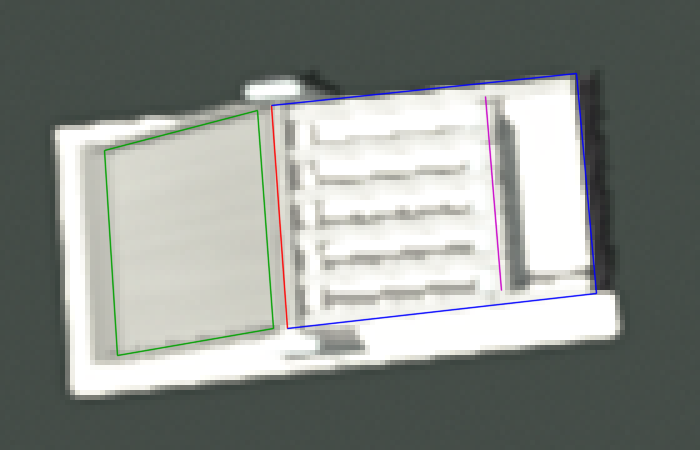

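View pics/ov_scene.png

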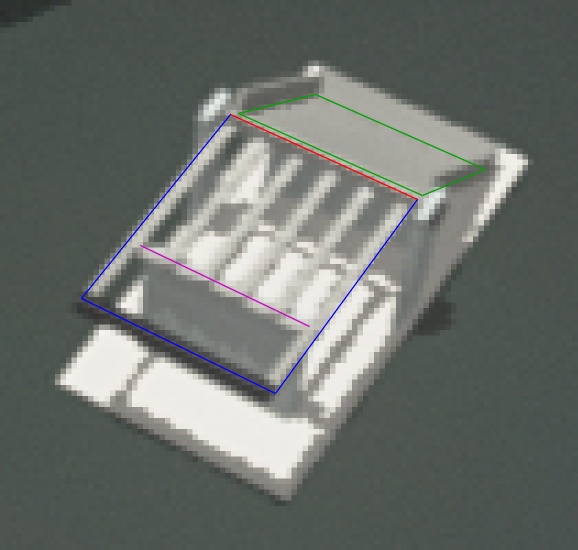

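Candidates for the lid (top view): oblong steel (344,203); square steel (269,226); round steel (283,164); greens (336,157), (342,249), (411,238); red (393,193). By the description I choose the oblong steel lid at (344,203). The close crop shows its rim walls and an open hollow, and it measures about 88x60 mm. In scene view it is at (225,280). The stand has its flap toward −y, and the bar is at about (482,77,95).

```bash
cat > go.py <<'E'
# usage: go.py x y z yawdeg -> command numbers from present pose
import sys,numpy as np
from cell import ctrl
from scipy.spatial.transform import Rotation as R
s=ctrl.read_state();r=R.from_euler('xyz',s["tool_rot"]);M=r.as_matrix()
x,y,z,yw=map(float,sys.argv[1:5])
d=M.T@(np.array([x,y,z])-s["eef_pos"])/25
cur=np.degrees(s["tool_rot"][2]);dy=(yw-cur+180)%360-180
print("shift",d.round(2),"twist",round(-dy/6,2),"yaw",round(cur,2),"pos",np.round(s["eef_pos"],1),"q",np.round(s["qpos"],2),"F",np.round(s["force"],1),"w",round(float(s["width"]),1),"t",s["clock"])
E
python3 go.py 550 250 230 155.1
```

```text
shift [-18.85 -10.87   0.05] twist 1.76 yaw 165.69 pos [160.6 629.8 231.2] q [-1.39  0.63  0.04  1.52 -0.03  1.   -0.02] F [ 0.3 -1.3  0.1] w 85.0 t 0.4
```

Request:
servo_tool:
  commands: [-18.85, -10.87, 0, 1.76, 0, -18.85, -10.87, 0, 1.76, 0, -18.85, -10.87, 0, 1.76, 0, -18.85, -10.87, 0, 1.76, 0, -18.85, -10.87, 0, 1.76, 0, -18.85, -10.87, 0, 1.76, 0, -18.85, -10.87, 0, 1.76, 0, -18.85, -10.87, 0, 1.76, 0, -18.85, -10.87, 0, 1.76, 0, -18.85, -10.87, 0, 1.76, 0]

```text
clock: 1.23
eef_pos: [460.2, 337.4, 231.6]
tool_rot: [3.141, 0.0, 2.708]
force: [0.6, 0.7, -0.0]
width: 85.6
```

```bash
python3 go.py 550 -100 200 155.1
```

```text
shift [-10.62 -14.36   1.26] twist 0.01 yaw 155.14 pos [460.2 337.4 231.6] q [-0.75  0.51  0.1   1.75 -0.06  0.88  0.51] F [ 0.6  0.7 -0. ] w 85.6 t 1.2333
```

Request:
servo_tool:
  commands: [-10.6, -14.4, 1, 0, 0, -10.6, -14.4, 1, 0, 0, -10.6, -14.4, 1, 0, 0, -10.6, -14.4, 1, 0, 0, -10.6, -14.4, 1, 0, 0, -10.6, -14.4, 1, 0, 0, -10.6, -14.4, 1, 0, 0, -10.6, -14.4, 1, 0, 0, -10.6, -14.4, 1, 0, 0, -10.6, -14.4, 1, 0, 0]

```text
clock: 2.07
eef_pos: [542.0, -70.8, 208.2]
tool_rot: [3.141, 0.0, 2.708]
force: [0.5, 0.1, 0.3]
width: 85.4
```

```bash
python3 go.py 509 -379 80 155.1
```

```text
shift [ -3.99 -11.74   5.13] twist 0.01 yaw 155.13 pos [542.  -70.8 208.2] q [ 0.01  0.51  0.11  1.84 -0.07  0.8   1.29] F [0.5 0.1 0.3] w 85.4 t 2.0667
```

Request:
servo_tool:
  commands: [-4, -11.74, 3, 0, 0, -4, -11.74, 4, 0, 0, -4, -11.74, 5.1, 0, 0, -4, -11.74, 5.1, 0, 0, -4, -11.74, 5.1, 0, 0, -4, -11.74, 5.1, 0, 0, -4, -11.74, 5.1, 0, 0.2, -4, -11.74, 5.1, 0, 0.2, -4, -11.74, 5.1, 0, 0.2, -4, -11.74, 5.1, 0, 0.2]

```text
clock: 2.9
eef_pos: [506.5, -380.6, 79.0]
tool_rot: [-3.14, -0.002, 2.702]
force: [-0.1, -0.0, 0.7]
width: 68.4
```

```bash
python3 go.py 509 -379 16 155.1
python3 - <<'E'
from h import *
t=cam("top");s=cam("scene")
cv2.imwrite("pics/pre.png",np.hstack([cv2.resize(t["img"][160:250,300:390],(400,400),interpolation=3),cv2.resize(s["img"][230:320,180:270],(400,400),interpolation=3)]))
E
```

```text
shift [-0.07  0.1   2.52] twist -0.05 yaw 154.79 pos [ 506.5 -380.6   79. ] q [ 0.56  0.79  0.06  1.69 -0.07  0.67  1.79] F [-0.1 -0.   0.7] w 68.4 t 2.9
```

View pics/pre.png

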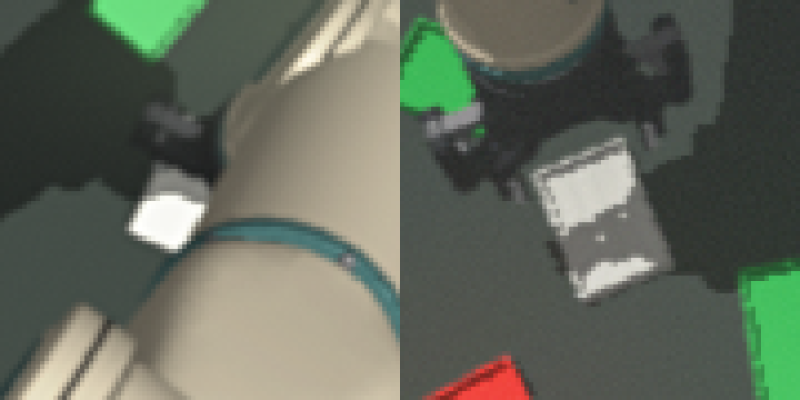

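```bash
python3 go.py 509 -379 16 155.1
```

```text
shift [-0.04 -0.12  2.58] twist 0.01 yaw 155.14 pos [ 509.4 -376.1   80.4] q [ 0.56  0.79  0.06  1.69 -0.07  0.67  1.79] F [ 0.6 -0.4  0.1] w 68.4 t 3.0
```

Request:
servo_tool:
  commands: [0, 0, 1, 0, 0.2, 0, 0, 2, 0, 0.2, 0, 0, 2.55, 0, 0.2, 0, 0, 2.55, 0, 0.2, 0, 0, 2.7, 0, 0.2, 0, 0, 2.85, 0, 0.2, 0, 0, 2.95, 0, 0.2, 0, 0, 2.95, 0, 0.2]

```text
clock: 3.67
eef_pos: [509.4, -377.2, 7.3]
tool_rot: [-3.141, 0.001, 2.708]
force: [0.1, 0.0, 1.1]
width: 68.3
```

```bash
python3 go.py 509 -379 3 155.1;python3 - <<'E'
from h import *
s=cam("scene")
cv2.imwrite("pics/pre2.png",cv2.resize(s["img"][240:320,185:265],(600,600),interpolation=3))
E
```

```text
shift [-0.01 -0.07  0.17] twist 0.01 yaw 155.14 pos [ 509.4 -377.2    7.3] q [ 0.57  0.9   0.05  1.71 -0.07  0.54  1.79] F [0.1 0.  1.1] w 68.3 t 3.6667
```

View pics/pre2.png

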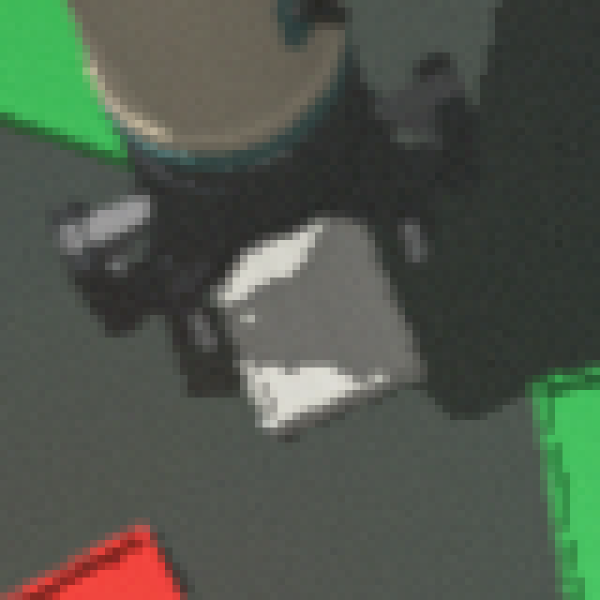

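Request:
servo_tool:
  commands: [0, 0, 0.1, 0, 0.2, 0, 0, 0.2, 0, 0.2, 0, 0, 0.2, 0, 0.25, 0, 0, 0.2, 0, 0.3]

```text
clock: 4.05
eef_pos: [508.9, -377.1, 1.6]
tool_rot: [3.142, -0.0, 2.707]
force: [-0.4, -0.2, -0.9]
width: 60.2
```

```bash
python3 go.py 509 -379 2 155.1
```

```text
shift [-0.04 -0.07 -0.01] twist 0.0 yaw 155.12 pos [ 508.9 -377.1    1.6] q [ 0.57  0.91  0.05  1.71 -0.07  0.53  1.79] F [-0.4 -0.2 -0.9] w 60.2 t 4.05
```

Request:
servo_tool:
  commands: [0, 0, 0, 0, 0.5, 0, 0, 0, 0, 0.6, 0, 0, 0, 0, 0.6, 0, 0, 0, 0, 0.6, 0, 0, 0, 0, 0.6]

```text
clock: 4.47
eef_pos: [509.1, -377.4, 2.3]
tool_rot: [-3.141, 0.001, 2.707]
force: [-0.8, -0.2, 6.1]
width: 54.0
```

```bash
python3 go.py 509 -379 2 155.1
```

```text
shift [-0.02 -0.06  0.01] twist 0.0 yaw 155.11 pos [ 509.1 -377.4    2.3] q [ 0.57  0.91  0.05  1.71 -0.07  0.53  1.79] F [-0.8 -0.2  6.1] w 54.0 t 4.4667
```

Request:
servo_tool:
  commands: [0, 0, -0.3, 0, 0.6, 0, 0, -0.8, 0, 0.6, 0, 0, -1.5, 0, 0.6, 0, 0, -2.2, 0, 0.6, 0, 0, -3, 0, 0.6, 0, 0, -4, 0, 0.6, 0, 0, -4, 0, 0.6]

```text
clock: 5.05
eef_pos: [511.8, -379.1, 107.3]
tool_rot: [-3.14, 0.009, 2.707]
force: [0.5, -0.6, -0.3]
width: 54.1
```

```bash
python3 go.py 540 -100 180 97.25;python3 - <<'E'
from h import *
s=cam("scene")
cv2.imwrite("pics/lift.png",cv2.resize(s["img"][210:310,170:270],(600,600),interpolation=3))
E
```

```text
shift [ 3.65 10.6  -2.96] twist 9.65 yaw 155.13 pos [ 511.8 -379.1  107.3] q [ 0.56  0.75  0.06  1.67 -0.06  0.71  1.79] F [ 0.5 -0.6 -0.3] w 54.1 t 5.05
```

View pics/lift.png

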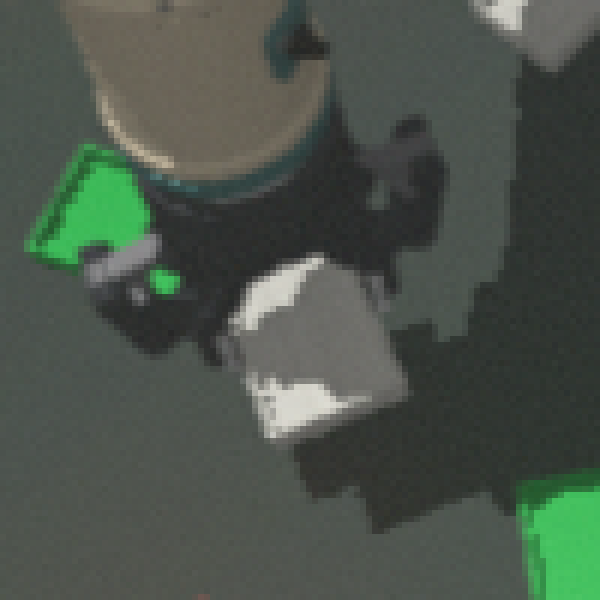

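Request:
servo_tool:
  commands: [3.65, 10.6, -3, 1, 0.6, 3.65, 10.6, -3, 2, 0.6, 3.65, 10.6, -3, 3, 0.6, 3.65, 10.6, -3, 4, 0.6, 3.65, 10.6, -3, 5, 0.6, 3.65, 10.6, -3, 6, 0.6, 3.65, 10.6, -3, 7, 0.6, 3.65, 10.6, -3, 8, 0.6, 3.65, 10.6, -3, 9.65, 0.6, 3.65, 10.6, -3, 9.65, 0.6]

```text
clock: 5.93
eef_pos: [537.4, -96.5, 176.4]
tool_rot: [-3.141, -0.0, 1.694]
force: [0.2, -0.8, -1.5]
width: 54.3
```

```bash
python3 go.py 468.7 178.6 150 97.25
```

```text
shift [11.26 -1.37  1.06] twist -0.03 yaw 97.08 pos [537.4 -96.5 176.4] q [-0.15  0.59  0.42  1.88 -0.34  0.75  0.58] F [ 0.2 -0.8 -1.5] w 54.3 t 5.9333
```

Request:
servo_tool:
  commands: [1.5, -0.2, 0, 0, 0.6, 3, -0.4, 0, 0, 0.6, 4.5, -0.6, 0, 0, 0.6, 6, -0.75, 0, 0, 0.6, 7.5, -0.9, 0, 0, 0.6, 9, -1.1, 0, 0, 0.6, 10.2, -1.25, 0, 0, 0.6, 11.2, -1.37, 0.5, 0, 0.6, 11.26, -1.37, 1, 0, 0.6, 11.26, -1.37, 1, 0, 0.6]

```text
clock: 6.77
eef_pos: [465.6, 178.6, 149.6]
tool_rot: [-3.137, 0.0, 1.702]
force: [-0.8, -1.1, -0.7]
width: 53.9
```

```bash
python3 - <<'E'
from h import *
s=cam("scene");t=cam("top")
cv2.imwrite("pics/ab.png",np.hstack([cv2.resize(s["img"][85:185,295:395],(400,400),interpolation=3),cv2.resize(t["img"][160:260,90:190],(400,400),interpolation=3)]))
E
python3 go.py 468.7 178.6 97 97.25
```

```text
shift [0.11 0.05 2.18] twist -0.01 yaw 97.2 pos [467.8 175.8 151.4] q [-0.71  0.57  0.43  2.02 -0.39  0.63  0.11] F [ 0.4 -0.9 -0.6] w 54.2 t 6.8667
```

View pics/ab.png

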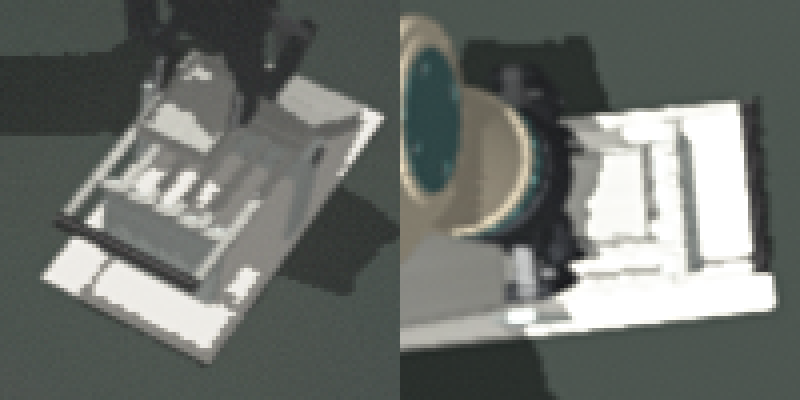

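Request:
servo_tool:
  commands: [0.1, 0.05, 0.5, 0, 0.6, 0.1, 0.05, 1, 0, 0.6, 0.1, 0.05, 1.5, 0, 0.6, 0.1, 0.05, 1.8, 0, 0.6, 0.1, 0.05, 2, 0, 0.6, 0.1, 0.05, 2, 0, 0.6]

```text
clock: 7.37
eef_pos: [469.3, 178.3, 101.4]
tool_rot: [-3.141, 0.001, 1.695]
force: [-0.3, 0.2, -0.9]
width: 53.7
```

```bash
python3 - <<'E'
from h import *
s=cam("scene");t=cam("top")
cv2.imwrite("pics/ab2.png",np.hstack([cv2.resize(s["img"][85:185,295:395],(400,400),interpolation=3),cv2.resize(t["img"][160:260,90:190],(400,400),interpolation=3)]))
E
python3 go.py 468.7 178.6 97 97.25
```

```text
shift [-0.   -0.04  0.21] twist -0.01 yaw 97.17 pos [469.7 178.8 102.2] q [-0.66  0.65  0.36  2.05 -0.45  0.52  0.15] F [ 0.1 -0.6  0.1] w 54.1 t 7.4667
```

View pics/ab2.png

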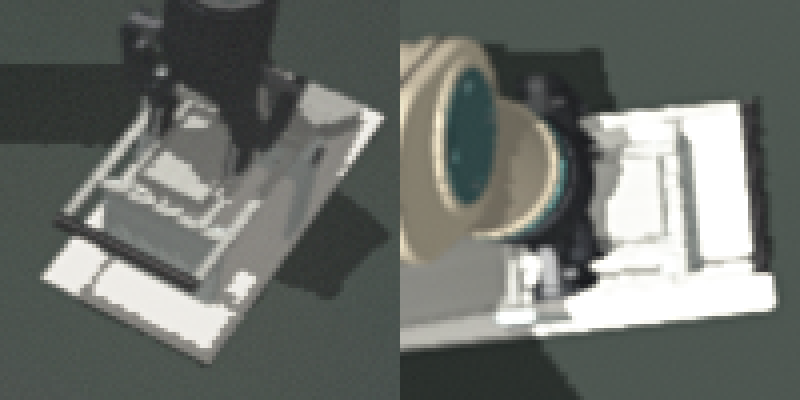

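Request:
servo_tool:
  commands: [0, 0, 0.07, 0, 0.6, 0, 0, 0.14, 0, 0.6, 0, 0, 0.2, 0, 0.6, 0, 0, 0.2, 0, 0.6]

```text
clock: 7.8
eef_pos: [469.5, 179.5, 97.2]
tool_rot: [3.141, -0.001, 1.697]
force: [-0.7, 0.4, 2.3]
width: 54.4
```

```bash
python3 go.py 468.7 178.6 97 97.25
```

```text
shift [-0.03 -0.04  0.01] twist -0.0 yaw 97.23 pos [469.5 179.5  97.2] q [-0.66  0.66  0.35  2.05 -0.45  0.51  0.16] F [-0.7  0.4  2.3] w 54.4 t 7.8
```

Request:
servo_tool:
  commands: [0, 0, 0, 0, 0.3, 0, 0, 0, 0, 0.22, 0, 0, 0, 0, 0.18, 0, 0, 0, 0, 0.15, 0, 0, 0, 0, 0.15, 0, 0, -0.4, 0, 0.15, 0, 0, -1.2, 0, 0.15, 0, 0, -2.5, 0, 0.15, 0, 0, -3.6, 0, 0.15, 0, 0, -3.6, 0, 0.15]

```text
clock: 8.63
eef_pos: [472.5, 179.9, 191.9]
tool_rot: [3.133, -0.002, 1.696]
force: [0.2, 0.0, 0.4]
width: 72.7
```

```bash
python3 - <<'E'
from h import *
s=cam("scene");t=cam("top")
cv2.imwrite("pics/rel.png",np.hstack([cv2.resize(s["img"][85:185,295:395],(400,400),interpolation=3),cv2.resize(t["img"][160:260,90:190],(400,400),interpolation=3)]))
E
python3 go.py 481.6 77.4 170 187.25
```

```text
shift [-4.12 -0.05  0.72] twist -15.0 yaw 97.24 pos [469.8 179.7 188.2] q [-0.74  0.52  0.47  1.98 -0.35  0.72  0.07] F [-1.   0.  -1.6] w 72.6 t 8.7333
```

View pics/rel.png

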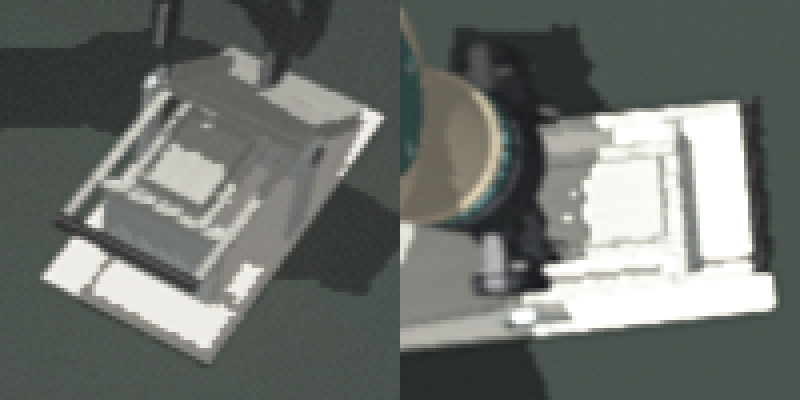

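Request:
servo_tool:
  commands: [-0.6, 0, 0, -1.1, 0.53, -1.2, 0, 0, -2.2, 0.53, -1.8, 0, 0, -3.3, 0.53, -2.4, 0, 0, -4.4, 0.53, -3, 0, 0, -5.5, 0.53, -3.5, 0, 0, -6.6, 0.53, -4.1, 0, 0, -7.7, 0.53, -4.1, 0, 0, -8.8, 0.53, -4.1, 0, 0, -9.9, 0.53, -4.1, 0, 0, -11, 0.53]

```text
clock: 9.57
eef_pos: [481.1, 77.1, 185.7]
tool_rot: [-3.14, -0.003, 2.854]
force: [0.5, -0.9, 0.1]
width: 40.0
```

```bash
python3 go.py 481.6 77.4 140 187.25
```

```text
shift [-0.02  0.02  1.83] twist -3.96 yaw 163.5 pos [481.1  77.1 185.7] q [-0.3   0.47  0.12  2.01 -0.09  0.67  1.16] F [ 0.5 -0.9  0.1] w 40.0 t 9.5667
```

Request:
servo_tool:
  commands: [0, 0, 0.4, -1.1, 0.53, 0, 0, 0.8, -2.2, 0.53, 0, 0, 1.2, -3.3, 0.53, 0, 0, 1.8, -3.96, 0.53, 0, 0, 1.8, -3.96, 0.53]

```text
clock: 9.98
eef_pos: [479.6, 77.1, 139.0]
tool_rot: [3.141, -0.007, -3.018]
force: [-0.5, -0.2, -0.2]
width: 40.1
```

```bash
python3 - <<'E'
from h import *
s=cam("scene");t=cam("top")
cv2.imwrite("pics/bar.png",np.hstack([cv2.resize(s["img"][85:185,295:395],(400,400),interpolation=3),cv2.resize(t["img"][160:260,90:190],(400,400),interpolation=3)]))
E
python3 go.py 481.6 77.4 76.5 187.25
```

```text
shift [-0.03  0.    2.58] twist -0.07 yaw -173.15 pos [481.1  77.3 140.9] q [-0.22  0.54 -0.    2.05  0.    0.56  1.47] F [-0.6 -0.1 -0.1] w 40.1 t 10.0833
```

View pics/bar.png

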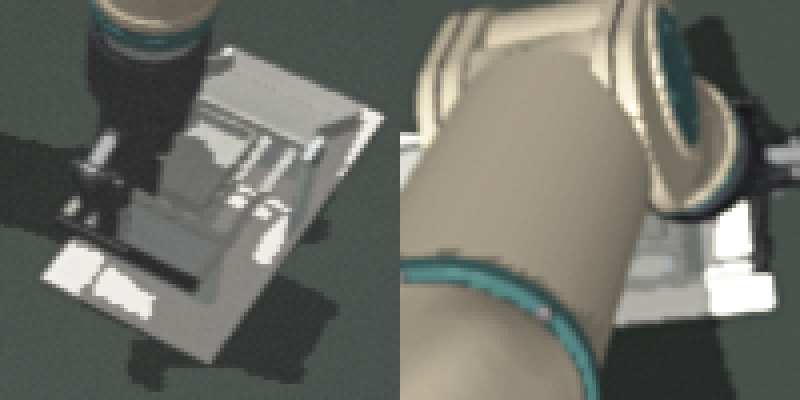

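Request:
servo_tool:
  commands: [0, 0, 0.6, 0, 0.53, 0, 0, 1.1, 0, 0.53, 0, 0, 1.4, 0, 0.53, 0, 0, 1.6, 0, 0.53, 0, 0, 1.8, 0, 0.53, 0, 0, 2, 0, 0.53, 0, 0, 2, 0, 0.53]

```text
clock: 10.67
eef_pos: [481.9, 77.6, 91.3]
tool_rot: [-3.141, -0.001, -3.02]
force: [-0.5, -1.0, -0.3]
width: 40.4
```

```bash
python3 - <<'E'
from h import *
s=cam("scene");t=cam("top")
cv2.imwrite("pics/bar2.png",np.hstack([cv2.resize(s["img"][95:175,295:375],(400,400),interpolation=3),cv2.resize(t["img"][160:260,90:190],(400,400),interpolation=3)]))
E
python3 go.py 481.6 77.4 76.5 187.25
```

```text
shift [ 0.03 -0.01  0.62] twist -0.05 yaw -173.02 pos [482.3  77.6  91.9] q [-0.22  0.63 -0.    2.08  0.    0.43  1.47] F [ 0.7 -0.3 -0.3] w 39.7 t 10.7667
```

View pics/bar2.png

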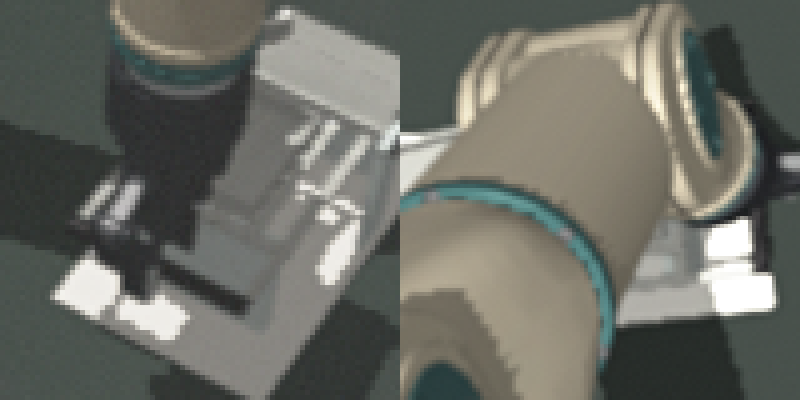

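Request:
servo_tool:
  commands: [0, 0, 0.3, 0, 0.53, 0, 0, 0.6, 0, 0.53, 0, 0, 0.6, 0, 0.65, 0, 0, 0.6, 0, 0.75, 0, 0, 0.6, 0, 0.8]

```text
clock: 11.18
eef_pos: [482.0, 77.6, 76.6]
tool_rot: [-3.142, -0.0, -3.02]
force: [-0.2, 0.3, 0.1]
width: 16.7
```

```bash
python3 go.py 481.6 77.4 76.5 187.25
```

```text
shift [ 0.02 -0.    0.01] twist -0.04 yaw -173.02 pos [482.   77.6  76.6] q [-0.22  0.66 -0.    2.09  0.    0.39  1.47] F [-0.2  0.3  0.1] w 16.7 t 11.1833
```

Request:
servo_tool:
  commands: [0, 0, 0, 0, 0.9, 0, 0, 0, 0, 0.95, 0, 0, 0, 0, 0.95, 0, 0, 0, 0, 0.95]

```text
clock: 11.52
eef_pos: [482.1, 78.1, 76.9]
tool_rot: [3.141, 0.0, -3.019]
force: [-0.3, 2.2, 1.5]
width: 10.0
```

```bash
python3 go.py 481.6 77.4 76.5 187.25
python3 - <<'E'
import numpy as np
from cell import ctrl
from scipy.spatial.transform import Rotation as R
s=ctrl.read_state();M=R.from_euler('xyz',s["tool_rot"]).as_matrix()
yw=np.radians(7.1);Y=np.array([-np.sin(yw),np.cos(yw),0])
for th in np.arange(0,2.01,.1):
    d=160*(1-np.cos(th))*Y+[0,0,160*np.sin(th)]
    print(round(th,2),(M.T@d/25).round(2))
E
```

```text
shift [ 0.02 -0.02  0.02] twist -0.04 yaw -172.98 pos [482.1  78.1  76.9] q [-0.22  0.66 -0.    2.09  0.    0.39  1.47] F [-0.3  2.2  1.5] w 10.0 t 11.5167
0.0 [0. 0. 0.]
0.1 [-0.    0.03 -0.64]
0.2 [ 0.    0.13 -1.27]
0.3 [ 0.    0.29 -1.89]
0.4 [ 0.    0.51 -2.49]
0.5 [ 0.    0.78 -3.07]
0.6 [ 0.    1.12 -3.61]
0.7 [ 0.    1.51 -4.12]
0.8 [ 0.    1.94 -4.59]
0.9 [ 0.    2.42 -5.01]
1.0 [ 0.    2.94 -5.38]
1.1 [ 0.   3.5 -5.7]
1.2 [ 0.01  4.08 -5.96]
1.3 [ 0.01  4.69 -6.16]
1.4 [ 0.01  5.32 -6.3 ]
1.5 [ 0.01  5.95 -6.38]
1.6 [ 0.01  6.59 -6.39]
1.7 [ 0.01  7.23 -6.34]
1.8 [ 0.01  7.86 -6.23]
1.9 [ 0.01  8.47 -6.05]
2.0 [ 0.01  9.07 -5.82]
```

Request:
servo_tool:
  commands: [0, 0.01, -0.32, 0, 0.95, 0, 0.03, -0.64, 0, 0.95, 0, 0.07, -0.96, 0, 0.95, 0, 0.13, -1.27, 0, 0.95, 0, 0.2, -1.58, 0, 0.95, 0, 0.29, -1.89, 0, 0.95, 0, 0.39, -2.19, 0, 0.95, 0, 0.51, -2.49, 0, 0.95, 0, 0.64, -2.78, 0, 0.95, 0, 0.78, -3.07, 0, 0.95]

```text
clock: 12.35
eef_pos: [479.8, 96.4, 154.3]
tool_rot: [-3.141, -0.0, -3.02]
force: [0.4, 1.1, -3.1]
width: 10.0
```

```bash
python3 go.py 481.6 77.4 76.5 187.25
python3 - <<'E'
from h import *
s=cam("scene");t=cam("top")
cv2.imwrite("pics/sw1.png",np.hstack([cv2.resize(s["img"][75:175,295:395],(400,400),interpolation=3),cv2.resize(t["img"][160:260,90:190],(400,400),interpolation=3)]))
E
```

```text
shift [ 0.02 -0.76  3.11] twist -0.05 yaw -173.06 pos [479.8  96.4 154.3] q [-0.26  0.52  0.    2.04 -0.    0.59  1.44] F [ 0.4  1.1 -3.1] w 10.0 t 12.35
```

View pics/sw1.png

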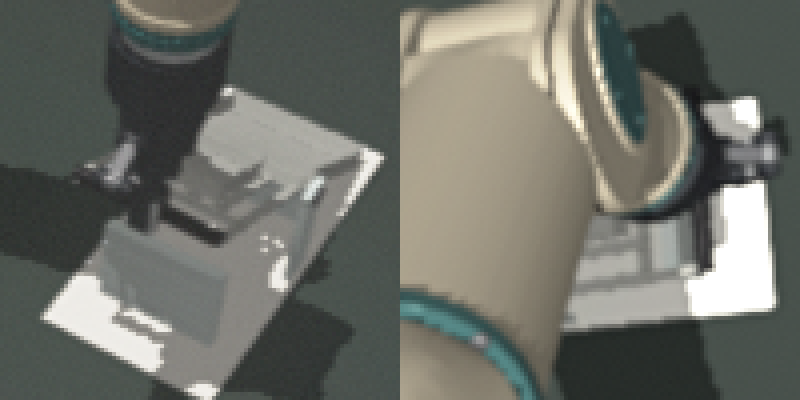

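Request:
servo_tool:
  commands: [0, 0.16, -0.28, 0, 0.95, 0, 0.34, -0.54, 0, 0.95, 0, 0.53, -0.8, 0, 0.95, 0, 0.73, -1.05, 0, 0.95, 0, 0.94, -1.29, 0, 0.95, 0, 1.16, -1.52, 0, 0.95, 0, 1.4, -1.74, 0, 0.95, 0, 1.64, -1.94, 0, 0.95, 0, 1.9, -2.13, 0, 0.95, 0, 2.16, -2.31, 0, 0.95]

```text
clock: 13.28
eef_pos: [473.6, 145.9, 213.0]
tool_rot: [-3.135, -0.001, -3.023]
force: [-0.6, -14.9, 15.1]
width: 9.7
```

```bash
python3 go.py 481.6 77.4 76.5 187.25
```

```text
shift [ 0.   -2.72  5.48] twist -0.07 yaw -173.19 pos [473.6 145.9 213. ] q [-0.37  0.44  0.01  1.96 -0.    0.75  1.33] F [ -0.6 -14.9  15.1] w 9.7 t 13.2833
```

```bash
python3 - <<'E'
from h import *
s=cam("scene");t=cam("top")
cv2.imwrite("pics/sw2.png",np.hstack([cv2.resize(s["img"][55:155,285:385],(400,400),interpolation=3),cv2.resize(t["img"][160:260,70:170],(400,400),interpolation=3)]))
E
python3 go.py 481.6 77.4 76.5 187.25
```

```text
shift [ 0.01 -2.76  5.5 ] twist -0.06 yaw -173.12 pos [473.5 146.7 213.7] q [-0.37  0.43  0.01  1.96 -0.    0.75  1.33] F [ -2.8 -13.   14.3] w 9.7 t 13.3833
```

View pics/sw2.png

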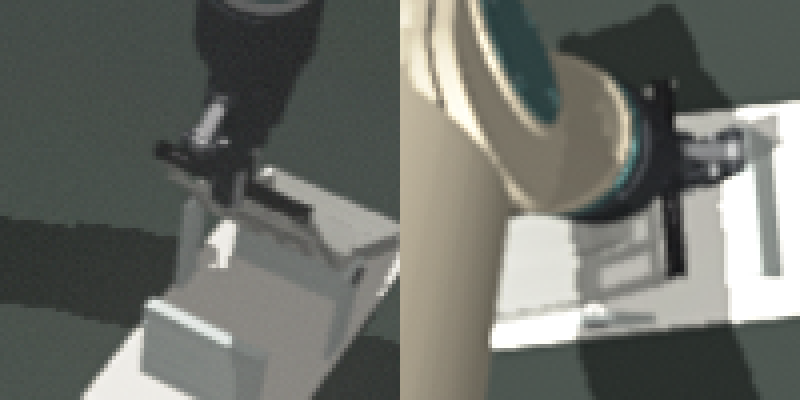

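Request:
servo_tool:
  commands: [0, -0.1, -0.14, 0, 0.95, 0, 0, -0.25, 0, 0.95, 0, 0.27, -0.41, 0, 0.95, 0, 0.55, -0.56, 0, 0.95, 0, 0.84, -0.7, 0, 0.95, 0, 1.14, -0.82, 0, 0.95]

```text
clock: 13.88
eef_pos: [469.3, 178.9, 232.3]
tool_rot: [-3.14, -0.001, -3.019]
force: [-1.8, -7.3, 9.4]
width: 9.5
```

```bash
python3 go.py 481.6 77.4 76.5 187.25
python3 - <<'E'
from h import *
s=cam("scene")
cv2.imwrite("pics/sw3.png",cv2.resize(s["img"][55:155,285:385],(600,600),interpolation=3))
E
```

```text
shift [ 0.   -4.08  6.24] twist -0.04 yaw -173.0 pos [469.3 178.9 232.3] q [-0.43  0.42  0.01  1.92 -0.    0.81  1.28] F [-1.8 -7.3  9.4] w 9.5 t 13.8833
```

View pics/sw3.png

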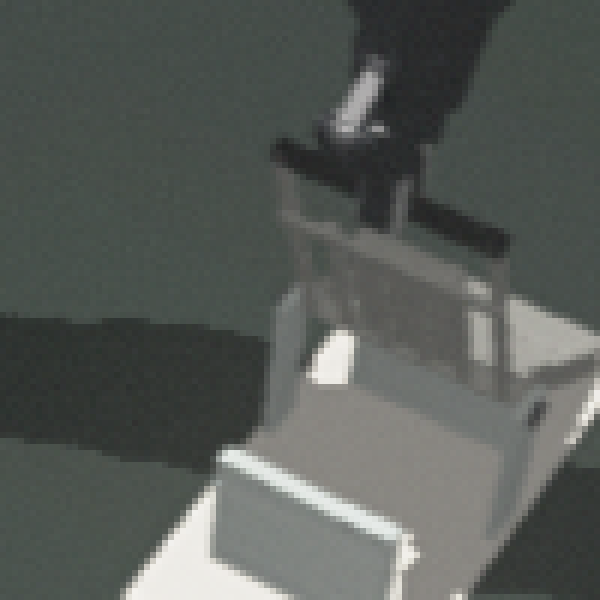

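Request:
servo_tool:
  commands: [0, 0.25, -0.2, 0, 0.95, 0, 0.56, -0.3, 0, 0.95, 0, 0.88, -0.37, 0, 0.95, 0, 1.2, -0.44, 0, 0.95, 0, 1.52, -0.48, 0, 0.95, 0, 1.85, -0.51, 0, 0.95]

```text
clock: 14.43
eef_pos: [463.5, 224.8, 244.8]
tool_rot: [-3.14, -0.002, -3.02]
force: [-0.8, -1.4, -6.4]
width: 9.9
```

```bash
python3 go.py 481.6 77.4 76.5 187.25
```

```text
shift [-0.02 -5.93  6.74] twist -0.05 yaw -173.04 pos [463.5 224.8 244.8] q [-0.51  0.42  0.    1.87 -0.    0.85  1.19] F [-0.8 -1.4 -6.4] w 9.9 t 14.4333
```

Request:
servo_tool:
  commands: [0, 0.33, 0.02, 0, 0.95, 0, 0.65, 0.04, 0, 0.95, 0, 0.97, 0.08, 0, 0.95, 0, 1.28, 0.12, 0, 0.95, 0, 1.6, 0.17, 0, 0.95, 0, 1.91, 0.23, 0, 0.95, 0, 1.91, 0.23, 0, 0.95]

```text
clock: 15.02
eef_pos: [457.4, 274.9, 239.8]
tool_rot: [3.139, 0.0, -3.017]
force: [-5.7, -1.1, 8.9]
width: 9.5
```

```bash
python3 go.py 481.6 77.4 76.5 187.25
python3 - <<'E'
from h import *
s=cam("scene");t=cam("top")
cv2.imwrite("pics/sw4.png",np.hstack([cv2.resize(s["img"][55:155,305:405],(400,400),interpolation=3),cv2.resize(t["img"][160:260,50:150],(400,400),interpolation=3)]))
E
```

```text
shift [ 0.02 -7.97  6.52] twist -0.02 yaw -172.89 pos [457.4 274.9 239.8] q [-0.59  0.45 -0.    1.83 -0.    0.86  1.1 ] F [-5.7 -1.1  8.9] w 9.5 t 15.0167
```

View pics/sw4.png

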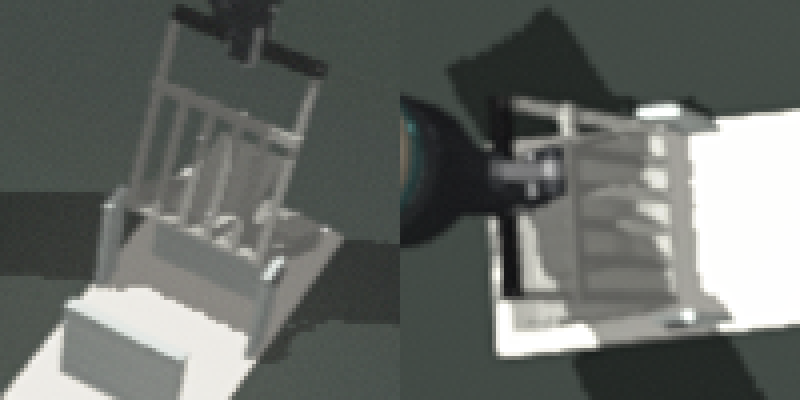

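Request:
servo_tool:
  commands: [0, 0.16, -0.02, 0, 0.95, 0, 0.31, 0.03, 0, 0.95, 0, 0.46, 0.08, 0, 0.95, 0, 0.61, 0.12, 0, 0.95, 0, 0.76, 0.18, 0, 0.95, 0, 0.88, 0.23, 0, 0.95, 0, 0.88, 0.23, 0, 0.95]

```text
clock: 15.7
eef_pos: [455.2, 295.7, 233.2]
tool_rot: [3.14, 0.0, -3.019]
force: [-3.5, -0.0, 1.7]
width: 9.4
```

```bash
python3 go.py 481.6 77.4 76.5 187.25
python3 - <<'E'
from h import *
s=cam("scene");t=cam("top")
cv2.imwrite("pics/sw5.png",np.hstack([cv2.resize(s["img"][55:155,305:405],(400,400),interpolation=3),cv2.resize(t["img"][160:260,50:150],(400,400),interpolation=3)]))
E
```

```text
shift [ 0.02 -8.81  6.25] twist -0.04 yaw -172.97 pos [455.2 295.7 233.2] q [-0.62  0.47 -0.    1.82  0.    0.85  1.07] F [-3.5 -0.   1.7] w 9.4 t 15.7
```

View pics/sw5.png

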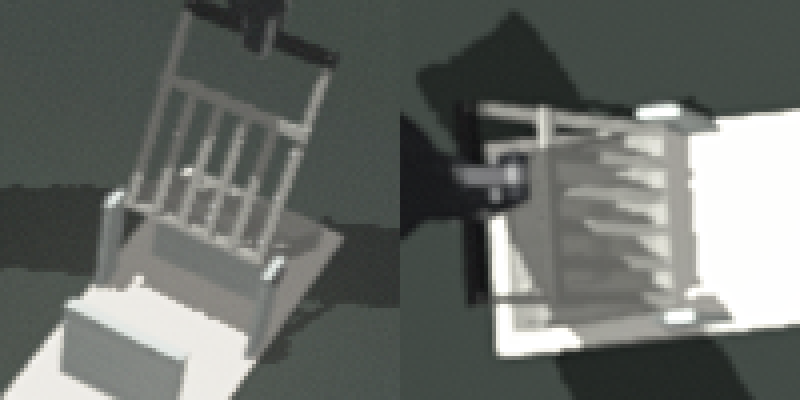

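Request:
servo_tool:
  commands: [0, 0.1, 0.04, 0, 0.95, 0, 0.2, 0.08, 0, 0.95, 0, 0.2, 0.08, 0, 0.95]

```text
clock: 16.05
eef_pos: [454.7, 299.9, 231.3]
tool_rot: [3.14, -0.0, -3.019]
force: [-5.7, 0.3, 4.0]
width: 9.6
```

```bash
python3 go.py 481.6 77.4 76.5 187.25
```

```text
shift [ 0.02 -8.97  6.18] twist -0.04 yaw -173.0 pos [454.7 299.9 231.3] q [-0.63  0.48 -0.    1.81  0.    0.85  1.06] F [-5.7  0.3  4. ] w 9.6 t 16.05
```

Near the stop. Open gently and lift.

Request:
servo_tool:
  commands: [0, 0, 0, 0, 0.8, 0, 0, 0, 0, 0.7, 0, 0, 0, 0, 0.6, 0, 0, 0, 0, 0.5, 0, 0, 0, 0, 0.5, 0, 0, -0.4, 0, 0.5, 0, 0, -1, 0, 0.5, 0, 0, -2, 0, 0.5, 0, 0, -3, 0, 0.5, 0, 0, -4, 0, 0.5]

```text
clock: 16.88
eef_pos: [455.1, 298.8, 332.9]
tool_rot: [3.141, 0.001, -3.02]
force: [-0.3, 1.1, 0.3]
width: 42.7
```

```bash
python3 go.py 620 0 330 187.25
python3 - <<'E'
from h import *
s=cam("scene");t=cam("top")
cv2.imwrite("pics/r1.png",np.hstack([cv2.resize(s["img"][55:155,305:405],(400,400),interpolation=3),cv2.resize(t["img"][160:260,50:150],(400,400),interpolation=3)]))
E
```

```text
shift [ -5.09 -12.67   0.11] twist -0.05 yaw -173.02 pos [455.1 298.8 332.9] q [-0.63  0.37  0.    1.67 -0.    1.1   1.06] F [-0.3  1.1  0.3] w 42.7 t 16.8833
```

View pics/r1.png

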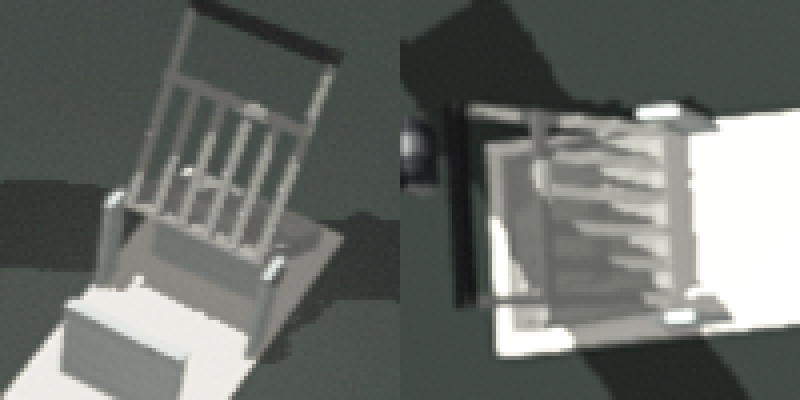

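Request:
servo_tool:
  commands: [-5, -12.7, 0, 0, 0.5, -5, -12.7, 0, 0, 0.5, -5, -12.7, 0, 0, 0.5, -5, -12.7, 0, 0, 0.5, -5, -12.7, 0, 0, 0.5, -5, -12.7, 0, 0, 0.5, -5, -12.7, 0, 0, 0.5, -5, -12.7, 0, 0, 0.5, -5, -12.7, 0, 0, 0.5, -5, -12.7, 0, 0, 0.5]

```text
clock: 17.82
eef_pos: [618.5, -6.3, 330.4]
tool_rot: [-3.139, -0.001, -3.027]
force: [0.4, 0.2, 0.2]
width: 42.8
```

```bash
python3 - <<'E'
from h import *
s=cam("scene");t=cam("top")
cv2.imwrite("pics/r2.png",np.hstack([cv2.resize(s["img"][60:140,320:400],(400,400),interpolation=3),cv2.resize(t["img"][175:255,60:140],(400,400),interpolation=3)]))
E
python3 go.py 0 0 0 0
```

```text
shift [24.5   3.   13.25] twist -28.84 yaw -173.04 pos [ 6.173e+02 -6.000e-01  3.306e+02] q [-0.09  0.49  0.08  1.48 -0.04  1.17  1.69] F [-0.4  0.4 -0.1] w 42.7 t 17.9167
```

View pics/r2.png

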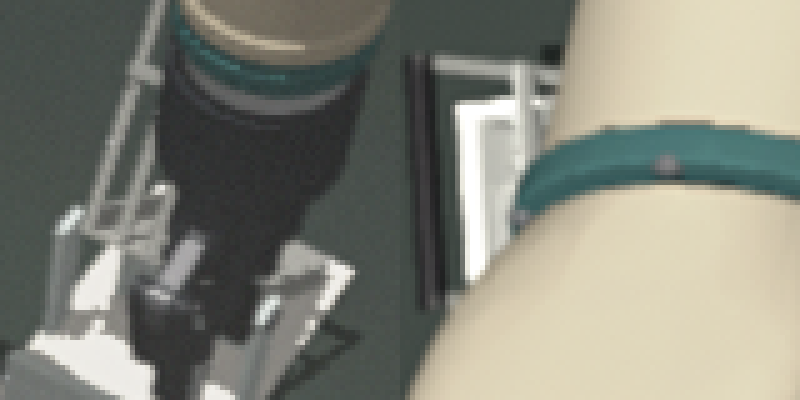

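Request:
servo_tool:
  commands: [0, -12, 0, 0, 0.5, 0, -12, 0, 0, 0.5, 0, -12, 0, 0, 0.5, 0, -12, 0, 0, 0.5, 0, -12, 0, 0, 0.5, 0, -12, 0, 0, 0.5, 0, -12, 0, 0, 0.5, 0, -12, 0, 0, 0.5, 0, -12, 0, 0, 0.5, 0, -12, 0, 0, 0.5]

```text
clock: 18.75
eef_pos: [654.6, -296.7, 330.6]
tool_rot: [3.139, -0.0, -3.018]
force: [0.7, 0.9, -0.4]
width: 42.5
```

```bash
python3 - <<'E'
from h import *
s=cam("scene");t=cam("top")
cv2.imwrite("pics/r3.png",np.hstack([cv2.resize(s["img"][60:140,320:400],(400,400),interpolation=3),cv2.resize(t["img"][175:255,60:140],(400,400),interpolation=3)]))
cv2.imwrite("pics/r3s.png",s["img"])
E
python3 go.py 0 0 0 0
```

```text
shift [24.52 14.97 13.26] twist -28.8 yaw -172.78 pos [ 655.1 -295.   331.1] q [ 0.34  0.67  0.1   1.15 -0.07  1.32  2.13] F [-0.1 -0.  -0.9] w 42.8 t 18.85
```

View pics/r3.png

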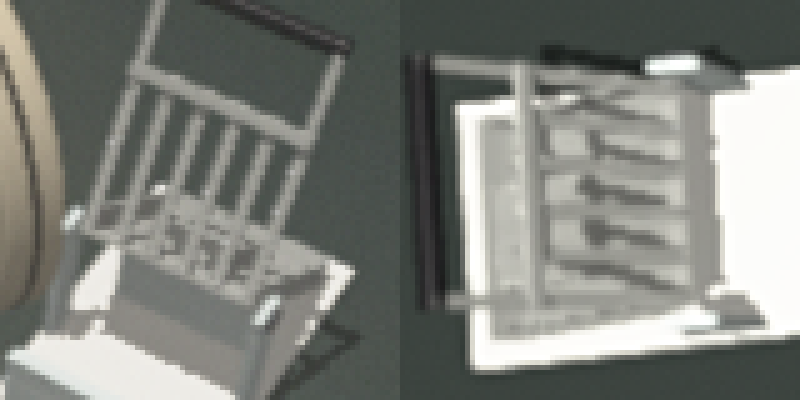

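View pics/r3s.png

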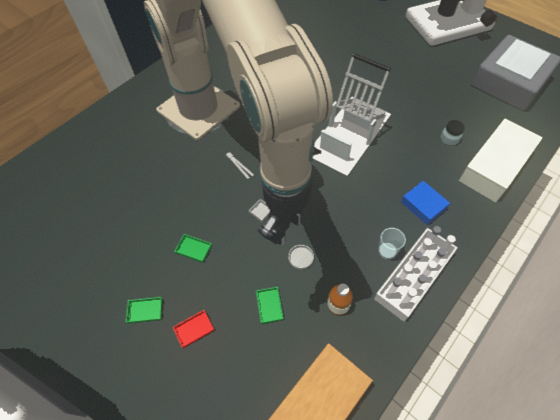

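```bash
python3 - <<'E'
from h import *
s=cam("scene");t=cam("top")
def e(im):
    g=cv2.resize(im,(400,400),interpolation=2);return cv2.createCLAHE(4,(4,4)).apply(g[:,:,1])
cv2.imwrite("pics/r4.png",np.hstack([e(s["img"][85:125,330:395][:, :65]),e(t["img"][180:250,65:135])]))
E
```

```text
(no output)
```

View pics/r4.png

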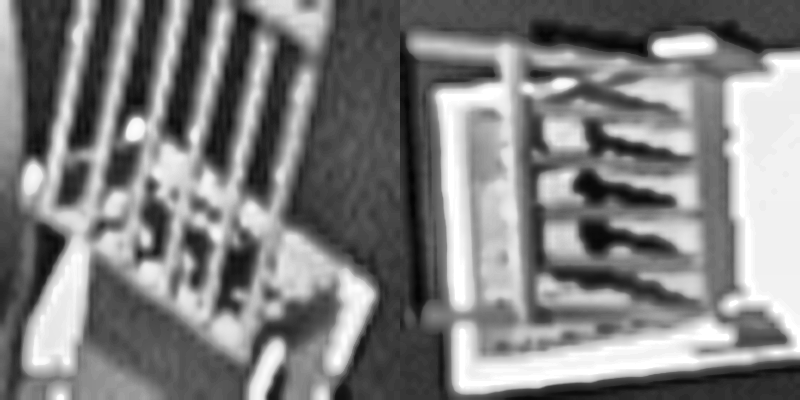

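```bash
python3 - <<'E'
from h import *
s=cam("scene");t=cam("top")
yaw=np.radians(7.2);X=np.array([np.cos(yaw),np.sin(yaw),0]);Y=np.array([-X[1],X[0],0]);O=np.array([461.4,236.1,0]);Z=np.array([0,0,1.])
a=np.radians(35);D=np.cos(a)*Y-np.sin(a)*Z;N=np.sin(a)*Y+np.cos(a)*Z
S=O+120*Y+12*Z
out=[]
for d,(x0,y0,x1,y1) in((s,(325,80,395,135)),(t,(65,180,135,235))):
    im=cv2.resize(d["img"][y0:y1,x0:x1],None,fx=5.7,fy=5.7,interpolation=2)
    im=cv2.convertScaleAbs(im,alpha=1.5,beta=-50); raw=im.copy()
    for h,c in((14,(0,0,255)),(0,(0,200,0))):
        q=[S+u*X-v*D+h*N for u,v in((-28,0),(28,0),(28,84),(-28,84))]
        q=((proj(d,q)+.5-[x0,y0])*5.7).astype(np.int32);cv2.polylines(im,[q],True,c,1,16)
    out.append(np.vstack([raw[:290],im[:290]]))
h=min(o.shape[0] for o in out);cv2.imwrite("pics/r5.png",np.hstack([o[:h] for o in out]))
E
```

```text
(no output)
```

View pics/r5.png

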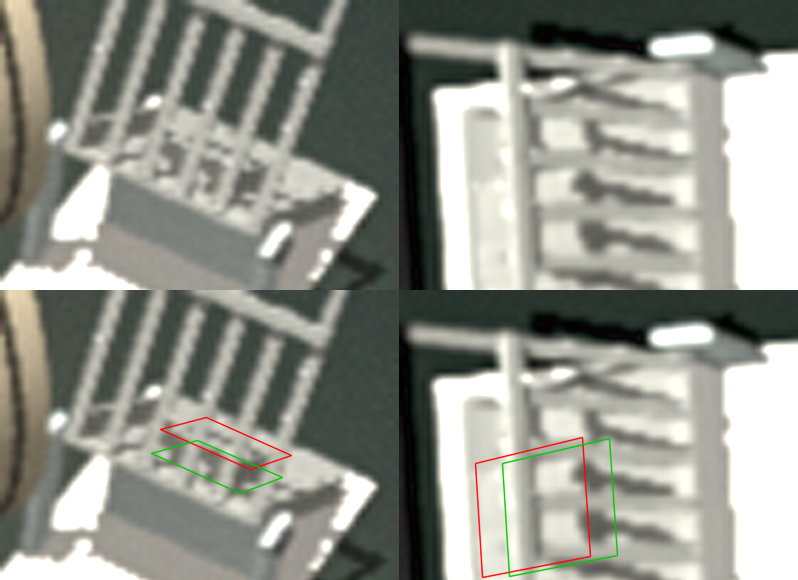

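```bash
python3 - <<'E'
from h import *
t=cam("top")
a=cv2.imread("pics/top0.png")
print("col",list(range(76,112)))
for r in range(196,240,2): print(r,t["img"][r,76:112,1].tolist())
print('before')
for r in (204,210,216,222): print(r,a[r,76:112,1].tolist())
E
```

```text
col [76, 77, 78, 79, 80, 81, 82, 83, 84, 85, 86, 87, 88, 89, 90, 91, 92, 93, 94, 95, 96, 97, 98, 99, 100, 101, 102, 103, 104, 105, 106, 107, 108, 109, 110, 111]
196 [255, 255, 255, 255, 255, 255, 252, 224, 175, 155, 158, 167, 177, 178, 164, 151, 143, 129, 111, 104, 109, 102, 99, 102, 109, 115, 121, 132, 159, 177, 181, 186, 192, 193, 193, 197]
198 [234, 207, 200, 201, 205, 209, 225, 219, 187, 159, 142, 117, 141, 148, 147, 146, 145, 145, 149, 157, 164, 161, 166, 163, 153, 141, 131, 123, 116, 111, 111, 120, 130, 133, 135, 148]
200 [185, 171, 161, 153, 151, 151, 168, 198, 185, 160, 146, 123, 119, 131, 155, 163, 160, 160, 165, 164, 156, 149, 147, 148, 151, 150, 151, 153, 154, 154, 154, 156, 159, 158, 155, 153]
202 [186, 172, 174, 175, 176, 181, 191, 201, 191, 163, 150, 128, 109, 127, 180, 196, 194, 193, 191, 190, 180, 142, 108, 114, 152, 178, 185, 185, 186, 185, 183, 182, 176, 167, 163, 164]
204 [189, 171, 173, 174, 175, 180, 189, 195, 192, 162, 148, 131, 113, 122, 169, 192, 193, 193, 194, 194, 190, 157, 120, 106, 108, 119, 127, 134, 157, 176, 178, 178, 182, 188, 188, 190]
206 [194, 172, 
[... 3167 characters left out ...]
 216, 216, 215, 215, 214, 215, 214, 213, 214, 211, 213, 212, 214, 213, 213, 212, 212, 211, 210, 208, 209, 207, 206, 206, 206, 205, 206, 206, 205]
210 [223, 193, 191, 192, 195, 197, 203, 213, 215, 214, 212, 212, 211, 211, 211, 209, 209, 209, 208, 208, 208, 207, 208, 208, 208, 208, 207, 207, 206, 206, 205, 205, 205, 205, 204, 205]
216 [236, 202, 189, 189, 193, 194, 199, 211, 213, 212, 212, 211, 210, 210, 211, 211, 211, 210, 210, 210, 210, 210, 210, 210, 209, 207, 207, 205, 206, 205, 205, 205, 204, 204, 204, 204]
222 [251, 216, 189, 187, 189, 193, 196, 202, 210, 211, 210, 211, 210, 211, 211, 210, 211, 211, 210, 210, 209, 209, 209, 209, 209, 208, 207, 208, 207, 207, 206, 207, 206, 206, 206, 206]
```

```bash
python3 - <<'E'
from cell import ctrl
print(ctrl.finish_job(), ctrl.read_state()["clock"])
E
```

```text
the job is handed in; nothing more can be done
the job is handed in; nothing more can be done
```

I gripped the oblong steel lid across its 56 mm, laid it hollow up on the slatted flap and let go. I then pinched the bar, swung the flap over to its stop, released it and backed the arm off. The job was handed in at about 19 s of the 58 s allowed.

**Last checks:**
- **Flap:** it stays leaning over the ramp with the robot clear of it.
- **Lid position:** the lid rests on the ramp against the lower stop, about 9 mm off-centre between the rails. Its upper edge shows about where 84 mm from the stop should be in the top view.
- **Other items:** the green, red and round pieces look undisturbed in the last scene picture. The square lid is still there, half hidden behind the gripper.

**What was off or less certain:**
- **Hollow side down:** I could not see this directly. The slats partly hide the lid, and the camera resolution is too coarse to show the 2 mm rim. I infer it from three things: the lid toppled off the flap, the surface in view is plain with no rim shading, and the slat shadows break at the lid instead of continuing across it.
- **Force during the swing:** it reached about 21 N partway up. My arc was off, probably because the bar sat a few millimetres lower than I had assumed. I corrected the arc and the force fell. The readings I saw stayed well under the limits.

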